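# Present a specimen jar's code label to the bench reader

### The arm

A 6-joint arm with a two-finger parallel gripper is mounted at the origin on a cart in front of the work surface, level with it; the furniture and walls round the work are solid. World frame = base frame: x ahead of the robot, y to its left, z up, the work surface at z = 0. Lengths are in m, angles in degrees, forces in N, time in s.
With the tool pointing down it reaches from about 0.4 to 0.825 m from the base axis. Payload 7 kg.
Tool frame: the origin (TCP) lies midway between the tips of the shut fingers; the grasp point (between the pads) lies ctrl.grasp_offset behind it (ctrl.grasp_offset is the distance from the TCP to the grasp point, in m); z points along the fingers, y is the line along which they close (so a half turn about z gives the same grasp; the last joint's range is limited). The gripper opens to 88 mm and grips with 3 to 60 N. Pads are 19 mm wide; open, the fingers measure 130 mm over their backs; the gripper's body (78 mm by 193 mm) begins 47 mm behind the grasp point.
Start: joints at [-51.56, 20.546, 0.682, 0, -70.136, -16.507], TCP at [0.252, -0.626, 0.227] pointing down, gripper open.
Joint ranges: [-176.03, 176.03], [-82.01, 121.73], [-58.28, 71.71], [-173.87, 95.51], [-174.79, -0.11], [-173.66, 173.66]. Speed limits (degrees/s): [136.94, 136.94, 172.46, 180, 180, 180].

### API

Orientations are given as [roll, pitch, yaw] about the fixed x, y, z axes, in that order (R = Rz(yaw) Ry(pitch) Rx(roll)).
In Python, from plant import ctrl gives the robot as it stands. The module is installed in compiled form; this text tells all that it offers.
- The arm moves only by the tool send_rows, never from a script. Its argument "increments" is a list that holds one entry, the list of rows, each a list of 4 numbers: the shift along the world's x, y, z normalised to -1 to 1, where 1 is 0.2 m, then the turn about the world's z normalised to -1 to 1, where 1 is 1.5 rad. In form: [[[x, y, z, roll], ...]]. A call has 1 to 12 rows; each row is the pose to reach, as a shift and turn from the pose commanded when the call began; what a row does not reach only later rows make up. A row lasts 1/8 s, in which the tool goes at most 62.5 mm and 10.7 degrees, less where a joint would pass 70% of its speed; a pose out of reach is approached as far as the arm can. A call with a number of a shift or a turn outside -1 to 1 is refused whole. A call with a gripper value outside its range is refused whole. "jaw" is the opening, from 0 (shut) to 1 (fully open), set as the call begins (left out, the last holds). The fingers move at their own pace and stop on an object; the grip force is fixed at half the most. Time passes only in rows, so rows that repeat a pose let the fingers close. It gives the time, the measured TCP pose, the force, the opening and the grip force at its end, in the units of the state.
- ctrl.get_obs(): the state, without advancing time (a new reading comes with each control period).
- ctrl.snapshot(name): name is "scene" or "side" or "wrist"; returns the picture (480x640x3 uint8, red, green, blue); there is no depth.
- ctrl.calibration(name): a dict with "mtx" (3x3 intrinsics, pixels), "eye" and "attitude" of the camera in the world. Camera axes: x right, y up, looking along -z (the intrinsics and any distortion apply to the point x, -y, -z); pixel columns grow to the right and rows downward; lengths in m; the calibration is good to about 2 mm. The wrist camera is an equidistant fisheye: a pixel r from the principal point sees the ray r / f radians off the axis. A picture is of the moment at which its call begins: read the wrist's pose just before it. calibration takes no time and is no camera call; for the wrist camera it gives the pose at the moment of the call.
- ctrl.close_job(): hands the job in; it is judged then, once.
Trained networks look in the newest picture that a camera, given by its name, has taken for a name from the list of things; names that differ only in an ending like _2 or _b are one class to them, and where a whole thing is asked for, a point or a joint stands for the part that bears it (a point fixed in the world has none). Each returns a list of dicts, best first, with "conf" (0 to 1); they miss things now and then, are a little off and sometimes report something else, mostly with a low value. They report only what shows in the picture. A call takes as long as a camera call. They do not tell look-alikes from the thing itself.
- ctrl.trace(thing, camera): "mask" (480x640 bool, what is visible of it) and "bbox" ([left, top, right, bottom] in pixels, round what is visible of it).
- ctrl.spot_point(thing, camera): "pixel" ([row, column] in pixels: a listed point, or the origin of a listed thing).
The state is a dict: "clock": time; "joint_pos": joint angles; "qvel": joint speeds; "tau": joint torques, N m; "tool_pos": TCP position; "orientation": TCP orientation; "force": force on the tool from outside, world axes, zero at the start; "moment": the same for the moment, N m; "opening": finger opening in m; "gripper_force": force on a finger pad.
Only numpy, scipy, OpenCV 4.12 (cv2) and the standard library are available. Lean on these libraries where they do the work, as an engineer would, in place of code of your own. Each camera call takes 0.05 s, during which the arm holds its last target. There are 200 camera calls.

### The job

Stand the tall labelled jar on the round pad of the code reader, in the middle of the pad, upright and turned so that the middle of its paper label squarely faces the reader's window. Set it down gently rather than dropping it, do not tip it over, and leave the short unlabelled jar where it stands.

Things in the scene. Friction and masses are not known exactly. Their poses are not given: they have to be found in the camera images.
- jar: tall closed round jar, 95 mm high: grey body 48 mm wide, black lid 50 mm wide on the top 16 mm. A white paper label with black bars covers 100 degrees of its side; a white seal strip 11 mm wide runs from the label's middle up the lid and over its top to the centre. Origin: centre of its underside; +z up, +x out through the label's middle (along the strip). About 0.12 kg
- jar_label (a point): middle of the bars on the jar's paper label, 24.5 mm from the jar's axis, 42 mm above its underside
- reader: code reader, fixed: dark base plate 245 x 112 x 4 mm with a round black pad (90 mm wide, top 6 mm above the table) and a white block 75 mm deep, 100 mm wide, top at 95 mm. Origin: on the table under the pad's centre; +z up, +x from pad to block, whose front face with the window is 100 mm from the pad's centre. A jar on the pad faces the window when its +x points as the reader's +x
- reader_window (a point): centre of the reader's black window (66 x 50 mm) in the block's front face, 97.5 mm from the pad's centre, 52 mm above the table
- short_jar: short jar of the same width (48 mm, lid 50 mm) but 65 mm high, with neither label nor seal strip; stays where it is. Origin: centre of its underside
Mind the look-alikes: they are no part of the job. What is shaped like the jar but orange is not meant.

How it is judged (in metres and radians):
At the end, for the whole second after the job is handed in: The tall jar stands upright (within 0.1 rad) and at rest on the round pad, its axis within 20 mm of the pad's centre, and the outward direction through the middle of its label is within 0.35 rad (20 degrees) of the reader's +x, i.e. towards the window (label middle less than 100 mm from the window) (horizontal distance between jar and reader below 0.02 m and height (world z) of jar between 0.002 and 0.01 m and angle between jar's own z axis and vertical below 0.1 rad and angle between the x axis of jar and the x axis of reader, either way round below 0.35 rad and horizontal distance between jar_label and reader_window below 0.1 m and linear speed of jar below 0.02 m/s and angular speed of jar below 0.1 rad/s); the robot touches nothing.
It fails at once if the tall jar is tipped over (leans more than 0.6 rad) (angle between jar's own z axis and vertical above 0.6 rad).
It fails at once if the tall jar is dropped or thrown (faster than 0.6 m/s with no finger touching it) (linear speed of jar above 0.6 m/s and contact force between the fingers and jar below 0.05 N).
It fails at once if the short jar is moved by more than 30 mm (distance of short_jar from where it was at the start of the episode above 0.03 m).
It also fails if it takes over 42 s, if anything falls off the work surface, if the arm or the gripper's body presses on something with over 40 N, if the wrist force passes 120 N, or if a joint passes its speed limit or range.

## Working session

There is one attempt and no reset: what is moved stays moved. The work goes in short steps, Python scripts to look and compute and a tool call to move; the robot and the scene stay as the last step left them, time stands still between calls to the robot, and variables do not carry over. Pictures are saved under pics/ and viewed, at most 10 in all, crops included, and the job is handed in when it is done.

Besides the shell and the picture viewer there is one more tool, called after "Emit:" by a JSON object that holds its "name" and its "arguments". send_rows: Moves the arm, as the interface text tells. Its arguments: {"type":"object","properties":{"increments":{"type":"array"},"jaw":{"type":"number"}},"required":["increments"]}

```bash
mkdir -p pics; cat > h.py <<'E'
from plant import ctrl
import numpy as np, cv2
def snap(n,f=None):
    c=ctrl.calibration(n); im=ctrl.snapshot(n)
    if f: cv2.imwrite('pics/'+f,im[:,:,::-1])
    return c,im
def rot(c):
    A=np.array(c['attitude'],float)
    if A.shape==(3,3): return A
    if A.size==4: raise Exception('quat')
    r,p,y=np.radians(A); 
    Rx=cv2.Rodrigues(np.array([r,0,0]))[0];Ry=cv2.Rodrigues(np.array([0,p,0]))[0];Rz=cv2.Rodrigues(np.array([0,0,y]))[0]
    return Rz@Ry@Rx
def ray(c,u,v,fish=False):
    K=np.array(c['mtx']); x=(u-K[0,2])/K[0,0]; y=(v-K[1,2])/K[1,1]
    if fish:
        t=np.hypot(x,y); s=np.sin(t)/max(t,1e-9); d=np.array([x*s,y*s,np.cos(t)])
    else: d=np.array([x,y,1.])
    d=rot(c)@np.array([d[0],-d[1],-d[2]]); return np.array(c['eye'],float),d/np.linalg.norm(d)
def atz(c,u,v,z,fish=False):
    e,d=ray(c,u,v,fish); return e+d*(z-e[2])/d[2]
def tri(rs):
    A=np.zeros((3,3));b=np.zeros(3)
    for e,d in rs:
        P=np.eye(3)-np.outer(d,d);A+=P;b+=P@e
    p=np.linalg.solve(A,b); return p,[np.linalg.norm((np.eye(3)-np.outer(d,d))@(p-e)) for e,d in rs]
E
python3 - <<'E'
from h import *
ims=[]
print(ctrl.get_obs(), ctrl.grasp_offset)
for n in ['scene','side','wrist']:
    c,im=snap(n,n+'0.png'); print(n,c)
    for t in ['jar','short_jar','reader']:
        for r in ctrl.trace(t,n): print(t,r['conf'],r['bbox'])
    for t in ['jar','jar_label','reader','reader_window','short_jar']:
        print(t,[(round(r['conf'],2),np.round(r['pixel'],1).tolist()) for r in ctrl.spot_point(t,n)])
E
```

```text
{'clock': 0.0, 'joint_pos': array([-5.15600977e+01,  2.05906902e+01,  6.33660253e-01, -2.13362597e-02,
       -7.01349098e+01, -1.65071880e+01]), 'qvel': array([ 0.07042663,  0.15353011,  0.00325811, -0.00888162,  0.06848415,
       -0.0649141 ]), 'tau': array([-4.03969289e-04, -5.82724893e+01,  2.93044960e+01,  6.99740231e+00,
        6.80366720e-03, -1.69117775e-04]), 'tool_pos': array([ 0.25192701, -0.62569765,  0.2256264 ]), 'orientation': array([ 1.79906150e+02, -6.89531362e-03, -1.58074546e+02]), 'force': array([0.70609028, 0.40038509, 0.11400142]), 'moment': array([ 0.00679015, -0.00992092, -0.0058489 ]), 'gripper_force': 0.0, 'opening': 0.08739905480836041} 0.0188
scene {'mtx': array([[492.51074451,   0.        , 309.04478904],
       [  0.        , 492.51074451, 246.22469734],
       [  0.        ,   0.        ,   1.        ]]), 'eye': array([0.11381645, 0.77718719, 0.5631878 ]), 'attitude': array([  61.51578396,   -1.08044643, -151.52688636])}
jar 0.94 [332.8, 221.7, 359.9, 271.7]
jar 0.91 [368.2, 210.4, 395.1, 255.0]
short_jar 0.86 [355.5, 202.6, 375.0, 233.1]
reader 0.84 
[... 567 characters left out ...]
.1]
jar 0.72 [335.4, 217.3, 359.7, 268.8]
short_jar 0.86 [361.0, 202.5, 377.5, 232.5]
reader 0.67 [150.1, 255.7, 289.7, 330.6]
jar [(0.79, [246.1, 384.9]), (0.62, [259.4, 347.0])]
jar_label [(0.78, [233.3, 371.8]), (0.67, [240.7, 357.4])]
reader [(0.88, [309.7, 258.7])]
reader_window [(0.64, [286.9, 200.9])]
short_jar [(0.58, [230.8, 368.2])]
wrist {'mtx': array([[371.64829954,   0.        , 317.42965872],
       [  0.        , 371.64829954, 238.30724064],
       [  0.        ,   0.        ,   1.        ]]), 'eye': array([ 0.17720175, -0.65596493,  0.38519003]), 'attitude': array([-1.72572485e+01, -9.03053535e-02,  1.12005747e+02])}
jar []
jar_label []
reader []
reader_window []
short_jar []
```

```bash
python3 -c "
import cv2,numpy as np
a=[cv2.imread('pics/%s0.png'%n) for n in ['scene','side']]
cv2.imwrite('pics/c.png',cv2.resize(np.vstack(a),(400,600)))"
```

```text
(no output)
```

View pics/scene0.png

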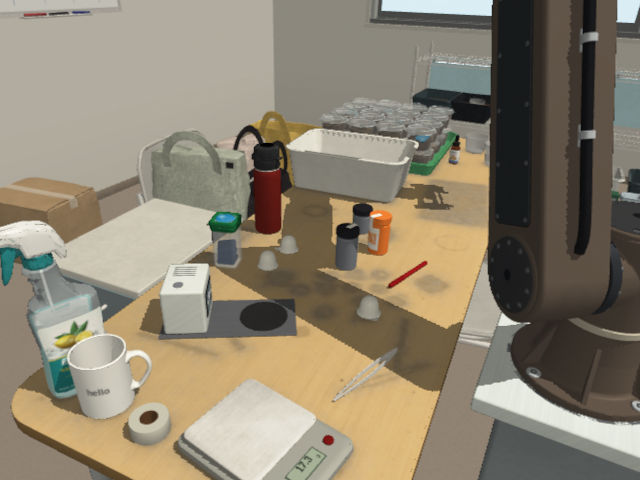

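View pics/side0.png

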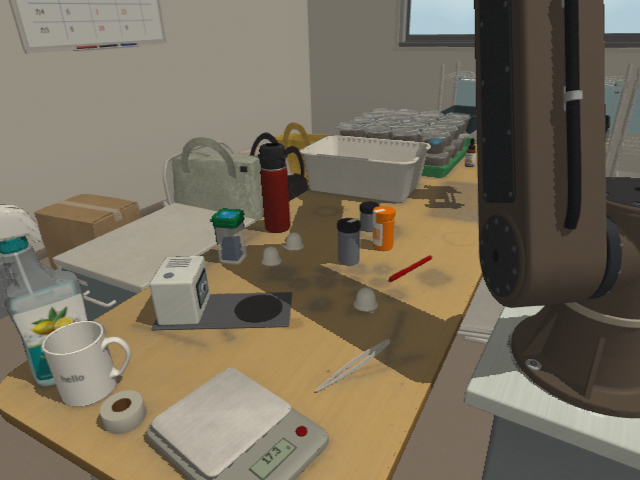

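Candidates (scene picture): the grey tall jar at (col 346, row 247), the orange look-alike at (379, 232), and the short jar behind it at (363, 218). In the side picture the grey tall jar is at (348, 242). I choose the grey tall one. The reader's pad is at (264, 317) and its block at (187, 298). Next I measure positions and take a close crop.

```bash
python3 - <<'E'
from h import *
C={n:ctrl.calibration(n) for n in ['scene','side']}
def t(name,a,b): # (u,v)
    p,e=tri([ray(C['scene'],*a),ray(C['side'],*b)]); print(name,p.round(3),np.round(e,4))
t('jar base',(345,266.8),(347,259.4)); t('reader',(265.1,317.5),(258.7,309.7)); t('window',(210.4,298),(200.9,286.9)); t('short',(363.2,226),(368.2,230.8))
t('jar lidtop',(346.5,226),(348,221)); t('orange base',(377,251),(384.9,246.1))
for n,d in {'scene':dict(jar=(345,266.8),reader=(265.1,317.5),win=(210.4,298),short=(363.2,229),orange=(377,251)),'side':dict(jar=(347,259.4),reader=(258.7,309.7),win=(200.9,286.9),short=(368.2,229),orange=(384.9,246))}.items():
    for k,(u,v) in d.items(): print(n,k,atz(C[n],u,v,dict(reader=.006,win=.052).get(k,0)).round(3))
a=cv2.imread('pics/scene0.png')[190:290,310:410]; b=cv2.imread('pics/side0.png')[190:290,310:410]
cv2.imwrite('pics/crop.png',cv2.resize(np.hstack([a,b]),(800,400),interpolation=cv2.INTER_CUBIC))
E
```

```text
jar base [ 0.465 -0.054  0.029] [0.0019 0.0019]
reader [0.522 0.172 0.02 ] [0.0002 0.0002]
window [0.584 0.242 0.085] [0.0015 0.0015]
short [ 0.515 -0.262  0.014] [0.0096 0.0096]
jar lidtop [ 0.493 -0.111  0.093] [0.0004 0.0004]
orange base [ 0.46  -0.235 -0.017] [0.0023 0.0023]
scene jar [ 0.484 -0.096  0.   ]
scene reader [0.532 0.156 0.006]
scene win [0.615 0.208 0.052]
scene short [ 0.523 -0.293  0.   ]
scene orange [ 0.449 -0.201  0.   ]
side jar [ 0.493 -0.106  0.   ]
side reader [0.535 0.157 0.006]
side win [0.629 0.203 0.052]
side short [ 0.526 -0.278  0.   ]
side orange [ 0.447 -0.209  0.   ]
```

View pics/crop.png

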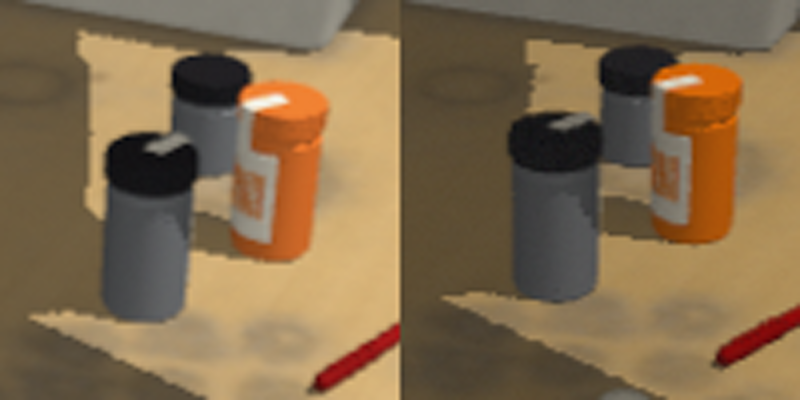

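The crop shows the chosen jar: grey body, black lid, white strip pointing up and to the right, so the label faces away from the cameras. It stands near (0.49, -0.105). The pad is near (0.533, 0.157), with reader +x at roughly 32°. I'll move above the jar for a close look.

Emit:
{"name": "send_rows", "arguments": {"increments": [[[0.12, 0.25, 0.1, 0], [0.23, 0.5, 0.2, 0], [0.34, 0.75, 0.25, 0], [0.45, 1.0, 0.25, 0], [0.45, 1.0, 0.25, 0]]]}}

```text
clock: 1.98
tool_pos: [0.3435, -0.4236, 0.2776]
orientation: [-179.9, 0.1, -157.8]
force: [-0.3, -0.4, 0.2]
opening: 0.0875
gripper_force: 0.0
```

Emit:
{"name": "send_rows", "arguments": {"increments": [[[0.11, 0.25, 0, 0], [0.23, 0.5, 0, 0], [0.34, 0.75, 0, 0], [0.45, 1.0, 0, 0], [0.45, 1.0, 0, 0]]]}}

```text
clock: 2.6
tool_pos: [0.4334, -0.2239, 0.2768]
orientation: [-180.0, 0.0, -157.8]
force: [0.0, -0.5, -0.2]
opening: 0.0873
gripper_force: 0.0
```

Emit:
{"name": "send_rows", "arguments": {"increments": [[[0.1, 0.25, 0, 0], [0.2, 0.4, 0, 0], [0.2, 0.5, 0, 0], [0.2, 0.5, 0, 0], [0.2, 0.5, 0, 0], [0.2, 0.5, 0, 0]]]}}

```text
clock: 3.35
tool_pos: [0.4719, -0.1271, 0.2766]
orientation: [-180.0, -0.0, -158.1]
force: [-0.9, -0.8, 0.6]
opening: 0.0875
gripper_force: 0.0
```

```bash
python3 - <<'E'
from h import *
o=ctrl.get_obs();print(o['clock'],o['tool_pos'],o['orientation'],o['joint_pos'])
c,im=snap('wrist','w1.png'); print(c['eye'],c['attitude'])
for t in ['jar','short_jar','reader']:
    for r in ctrl.trace(t,'wrist'): print(t,r['conf'],r['bbox'])
E
```

```text
3.35 [ 0.47193312 -0.12706864  0.27657651] [-1.79994926e+02 -2.82682350e-03 -1.58138782e+02] [ 8.04136112e+00  8.97263280e-01 -1.74236397e+01  5.90102410e-03
 -7.16806301e+01 -7.61819983e+01]
[ 0.39700557 -0.15680463  0.43518374] [-1.72508986e+01 -8.67642162e-02  1.11934305e+02]
jar 0.83 [223.2, 136.5, 284.0, 188.5]
jar 0.74 [308.9, 194.4, 360.7, 259.3]
short_jar 0.7 [141.5, 174.7, 198.9, 226.2]
reader 0.58 [445.8, 265.0, 517.9, 315.0]
```

View pics/w1.png

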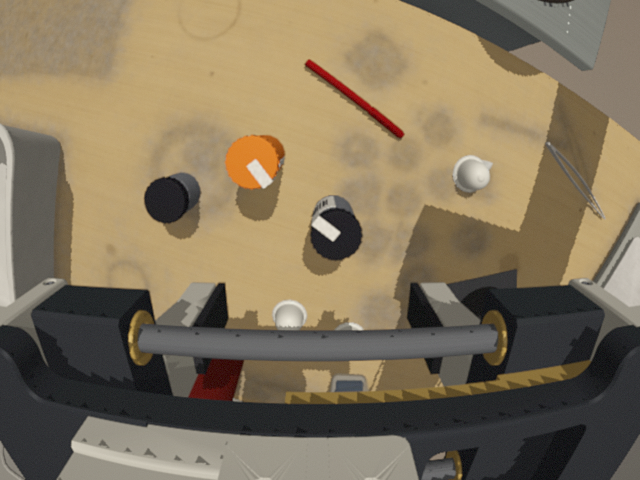

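The wrist view shows the grey jar's black lid at about (336, 234), with the strip running left and up to (316, 222). The orange look-alike is at (253, 162) and the short jar at (166, 199). Next I compute the lid centre and the strip's yaw.

```bash
cat > lid.py <<'E'
from h import *
def lid(c,im,u0,v0,R=40,z=.095):
    hsv=cv2.cvtColor(im,cv2.COLOR_RGB2HSV); g=im.max(2)
    box=np.zeros(g.shape,bool); box[max(0,v0-R):v0+R,max(0,u0-R):u0+R]=1
    dark=((g<50)&box).astype(np.uint8)
    n,l,s,cc=cv2.connectedComponentsWithStats(dark); k=1+np.argmax(s[1:,4]); m=(l==k)
    hull=cv2.convexHull(np.argwhere(m)[:,::-1].astype(np.int32))
    f=cv2.fillConvexPoly(np.zeros(g.shape,np.uint8),hull,1)
    # strip: bright low sat inside hull
    w=((g>150)&(hsv[...,1]<60)&(cv2.dilate(f,np.ones((5,5)))>0)).astype(np.uint8)
    n,l2,s2,c2=cv2.connectedComponentsWithStats(w); k2=1+np.argmax(s2[1:,4]); w=(l2==k2)
    P=lambda uv: np.array([atz(c,u,v,z,True)[:2] for u,v in uv])
    H=P(hull[:,0]); (cx,cy),r=cv2.minEnclosingCircle(H.astype(np.float32))
    W=P(np.argwhere(w)[:,::-1]); wm=W.mean(0); ev,V=np.linalg.eigh(np.cov((W-wm).T))
    d=V[:,1]; 
    if d@(wm-[cx,cy])<0:d=-d
    inner=wm-d*np.sqrt(12*ev[1])/2
    print('hull circ',(round(cx,4),round(cy,4)),'r',round(r,4),'strip mean',wm.round(4),'len',np.sqrt(12*ev).round(4),'inner end',inner.round(4),
      'yaw axis',np.degrees(np.arctan2(d[1],d[0])).round(1),'yaw from centre',np.degrees(np.arctan2(wm[1]-cy,wm[0]-cx)).round(1), 'from x',len(W))
E
python3 - <<'E'
from lid import *
c=ctrl.calibration('wrist'); im=cv2.imread('pics/w1.png')[:,:,::-1].copy()
lid(c,im,333,232)
print('orange top',atz(c,249,160,.095,True),'short top',atz(c,166,199,.065,True))
E
```

```text
hull circ (0.4842, -0.1012) r 0.0257 strip mean [ 0.4825 -0.1132] len [0.0118 0.0272] inner end [ 0.4865 -0.1002] yaw axis -106.9 yaw from centre -98.1 from x 344
orange top [ 0.44833172 -0.20316226  0.095     ] short top [ 0.52320902 -0.2797761   0.065     ]
```

Emit:
{"name": "send_rows", "arguments": {"increments": [[[0.08, 0.25, 0, 0], [0.16, 0.5, 0, 0], [0.24, 0.75, 0, 0], [0.3, 1.0, 0, 0], [0.3, 1.0, 0, 0]]]}}

```text
clock: 4.18
tool_pos: [0.5327, 0.0766, 0.276]
orientation: [180.0, -0.0, -157.9]
force: [-0.3, -0.9, 0.5]
opening: 0.0879
gripper_force: 0.0
```

Emit:
{"name": "send_rows", "arguments": {"increments": [[[0.05, 0.25, 0, 0], [0.05, 0.35, 0, 0], [0.05, 0.35, 0, 0], [0.05, 0.35, 0, 0]]]}}

```text
clock: 4.68
tool_pos: [0.5419, 0.143, 0.2766]
orientation: [-180.0, -0.0, -158.1]
force: [0.2, 0.6, 0.5]
opening: 0.0873
gripper_force: 0.0
```

```bash
python3 - <<'E'
from h import *
o=ctrl.get_obs();print(o['clock'],o['tool_pos'],o['orientation'],o['joint_pos'])
c,im=snap('wrist','w2.png'); 
for r in ctrl.trace('reader','wrist'): print(r['conf'],r['bbox'])
for t in ['reader','reader_window']:
    for r in ctrl.spot_point(t,'wrist'): print(t,r, atz(c,r['pixel'][1],r['pixel'][0],.006 if t=='reader' else .052,True))
E
```

```text
4.675 [0.54185391 0.14301613 0.2765862 ] [-1.79992656e+02 -1.57521989e-02 -1.58083354e+02] [ 3.48019865e+01  8.08850667e+00 -9.46243288e+00  3.82367789e-03
 -7.24660537e+01 -1.02886492e+02]
0.58 [266.6, 134.9, 392.5, 365.3]
reader {'pixel': [193.9, 323.3], 'conf': 0.67} [0.53720272 0.14969455 0.006     ]
reader {'pixel': [88.3, 147.1], 'conf': 0.15} [ 0.49106277 -0.09884691  0.006     ]
reader_window {'pixel': [287.0, 342.0], 'conf': 0.55} [0.62026288 0.20580251 0.052     ]
```

View pics/w2.png

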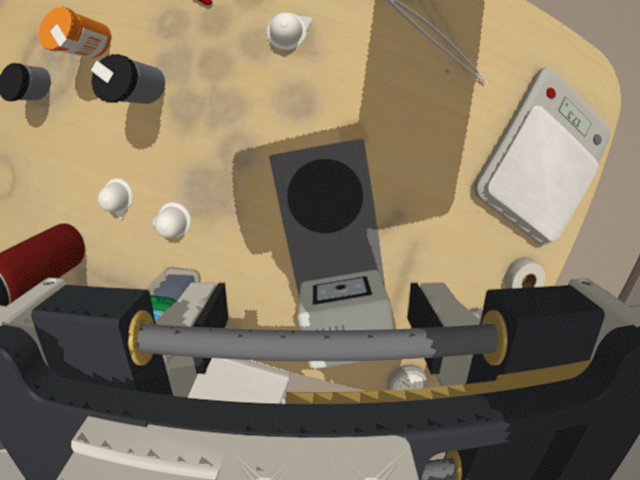

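This view shows the pad disc at about (325, 196) and the plate's front corners at (271, 156) and (362, 139). The window is at (342, 289). The grey jar's lid is at (114, 78), which serves as a second view for its height.

```bash
python3 - <<'E'
from h import *
c=ctrl.calibration('wrist'); im=cv2.imread('pics/w2.png'); g=im.max(2)
m=np.zeros(g.shape,np.uint8); m[150:240,275:375]=(g[150:240,275:375]<38)
n,l,s,cc=cv2.connectedComponentsWithStats(m); k=1+np.argmax(s[1:,4]); print(s[k])
H=cv2.convexHull(np.argwhere(l==k)[:,::-1].astype(np.int32))[:,0]
print('pad',cv2.minEnclosingCircle(np.array([atz(c,*p,.006,True)[:2] for p in H],np.float32)))
q=lambda u,v,z=.004: atz(c,u,v,z,True)[:2]
ang=lambda a:np.degrees(np.arctan2(a[1],a[0]))
fl,fr,l2,r2=q(271,156),q(362,139),q(297,280),q(378,230)
print('front w',np.linalg.norm(fl-fr),'normal',ang(fl-fr)-90,ang(fl-fr)+90,'left',ang(l2-fl),'right',ang(r2-fr))
w=q(314,290,.077)-q(368,278,.077); print('win',np.linalg.norm(w),ang(w))
# jar height: lid centre from two wrist places
import copy
e1=np.array([.39700557,-.15680463,.43518374]);c1=dict(mtx=c['mtx'],eye=e1,attitude=[-17.2508986,-.0867642,111.934305])
print('short tri',tri([ray(c1,166,199,True),ray(c,14,84,True)]))
print('jar tri strip outer end',tri([ray(c1,316,222,True),ray(c,97,66,True)]))
print('pad tri with scene',tri([ray(ctrl.calibration('scene'),264,317,),ray(c,325.5,195.5,True)]))
E
```

```text
[ 288  159   74   74 4242]
pad ((0.5396909713745117, 0.1524142324924469), 0.044170524924993515)
front w 0.1071310740621588 normal -147.37629216859972 32.623707831400296 left 32.17417585569944 right 33.53184055055409
win 0.058635727526829856 -54.62183116247306
short tri (array([ 0.52921097, -0.28559732,  0.05032545]), [np.float64(0.0011340465472955863), np.float64(0.0011340465472955284)])
jar tri strip outer end (array([ 0.48002299, -0.12370309,  0.09248665]), [np.float64(0.0009165556669684058), np.float64(0.0009165556669684448)])
pad tri with scene (array([0.53798449, 0.15277324, 0.00282511]), [np.float64(0.0009872374829676572), np.float64(0.000987237482967861)])
```

Emit:
{"name": "send_rows", "arguments": {"increments": [[[-0.06, -0.25, 0, 0], [-0.12, -0.5, 0, 0], [-0.18, -0.75, 0, 0], [-0.24, -1.0, 0, 0], [-0.24, -1.0, 0, 0]]]}}

```text
clock: 5.5
tool_pos: [0.493, -0.0591, 0.277]
orientation: [-180.0, 0.0, -158.3]
force: [0.1, 0.3, 0.2]
opening: 0.0878
gripper_force: 0.0
```

Emit:
{"name": "send_rows", "arguments": {"increments": [[[-0.045, -0.22, 0, 0], [-0.045, -0.22, -0.2, 0], [-0.045, -0.22, -0.45, 0], [-0.045, -0.22, -0.65, 0], [-0.045, -0.22, -0.65, 0], [-0.045, -0.22, -0.65, 0]]]}}

```text
clock: 6.25
tool_pos: [0.4863, -0.1, 0.1481]
orientation: [-179.9, 0.1, -158.0]
force: [-0.5, -0.4, 0.9]
opening: 0.0872
gripper_force: 0.0
```

```bash
python3 - <<'E'
from lid import *
o=ctrl.get_obs();print(o['clock'],o['tool_pos'],o['orientation'])
c,im=snap('wrist','w3.png')
R=[r for r in ctrl.trace('jar','wrist')]
for r in R: print(r['conf'],r['bbox'])
E
```

```text
6.25 [ 0.48632136 -0.09996092  0.14812377] [-1.79943568e+02  8.54188367e-02 -1.58024942e+02]
0.82 [272.8, 195.1, 353.7, 298.8]
0.74 [142.6, 105.1, 248.9, 188.1]
```

View pics/w3.png

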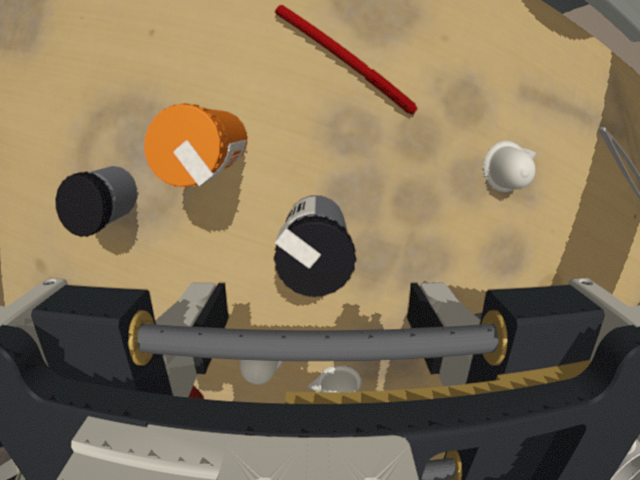

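The close view shows the grey jar's lid centred at about (316, 257), between the fingers, with the strip ending at (282, 237). Both fingers have room.

```bash
python3 - <<'E'
from lid import *
c=ctrl.calibration('wrist'); im=cv2.imread('pics/w3.png')[:,:,::-1].copy()
lid(c,im,315,253,50); lid(c,im,315,253,50,.093)
E
```

```text
hull circ (0.4846, -0.102) r 0.0262 strip mean [ 0.483  -0.1137] len [0.0117 0.0266] inner end [ 0.487 -0.101] yaw axis -107.7 yaw from centre -97.6 from x 807
hull circ (0.4853, -0.1017) r 0.0265 strip mean [ 0.4837 -0.1135] len [0.0118 0.0269] inner end [ 0.4877 -0.1007] yaw axis -107.7 yaw from centre -97.6 from x 807
```

Emit:
{"name": "send_rows", "arguments": {"increments": [[[0, -0.005, -0.15, 0], [0, -0.005, -0.3, 0], [0, -0.005, -0.45, 0], [0, -0.005, -0.545, 0], [0, -0.005, -0.545, 0], [0, -0.005, -0.545, 0]]]}}

```text
clock: 7.1
tool_pos: [0.4863, -0.101, 0.039]
orientation: [-180.0, 0.1, -158.0]
force: [-0.6, -0.3, 0.6]
opening: 0.0877
gripper_force: 0.0
```

Emit:
{"name": "send_rows", "arguments": {"increments": [[[0, 0, 0, 0], [0, 0, 0, 0], [0, 0, 0, 0], [0, 0, 0, 0], [0, 0, 0, 0], [0, 0, 0, 0], [0, 0, 0, 0], [0, 0, 0, 0]]], "jaw": 0.2}}

```text
clock: 8.1
tool_pos: [0.4852, -0.1012, 0.0376]
orientation: [-180.0, 0.0, -158.1]
force: [0.5, -1.5, 0.3]
opening: 0.0487
gripper_force: 30.0
```

Emit:
{"name": "send_rows", "arguments": {"increments": [[[0, 0, 0.1, 0], [0, 0, 0.25, 0], [0, 0, 0.4, 0], [0, 0, 0.4, 0]]]}}

```text
clock: 8.6
tool_pos: [0.4864, -0.1009, 0.1196]
orientation: [-179.9, 0.2, -158.1]
force: [-0.6, 0.2, -1.4]
opening: 0.0482
gripper_force: 30.0
```

Emit:
{"name": "send_rows", "arguments": {"increments": [[[0.03, 0.12, 0, 0.1], [0.06, 0.24, 0, 0.2], [0.09, 0.36, 0, 0.3], [0.12, 0.48, 0, 0.4], [0.15, 0.6, 0, 0.5], [0.18, 0.72, 0, 0.6], [0.21, 0.86, 0, 0.7], [0.25, 1.0, 0, 0.8], [0.25, 1.0, 0, 0.9], [0.25, 1.0, 0, 0.9]]]}}

```text
clock: 9.85
tool_pos: [0.5343, 0.0989, 0.1163]
orientation: [179.9, -0.0, -80.8]
force: [-0.8, 0.7, -1.5]
opening: 0.0486
gripper_force: 30.0
```

Emit:
{"name": "send_rows", "arguments": {"increments": [[[0.01, 0.1, 0, 0.1], [0.015, 0.2, 0, 0.2], [0.015, 0.27, 0, 0.3], [0.015, 0.27, 0, 0.4], [0.015, 0.27, 0, 0.5], [0.015, 0.27, 0, 0.6], [0.015, 0.27, 0, 0.7], [0.015, 0.27, 0, 0.73], [0.015, 0.27, 0, 0.73], [0.015, 0.27, 0, 0.73]]]}}

```text
clock: 11.1
tool_pos: [0.5379, 0.1525, 0.1173]
orientation: [180.0, 0.0, -18.2]
force: [0.4, -0.7, -1.4]
opening: 0.048
gripper_force: 30.0
```

```bash
python3 - <<'E'
from h import *
o=ctrl.get_obs();print(o['clock'],o['tool_pos'],o['orientation'],o['joint_pos'],o['opening'])
c,im=snap('wrist','w4.png'); c2,im2=snap('scene','s4.png')
a=im2[190:350,130:370]
cv2.imwrite('pics/v4.png',np.vstack([cv2.resize(im,(400,300)),cv2.resize(a,(400,267))])[:,:,::-1])
E
```

```text
11.1 [0.53789322 0.15254053 0.11725933] [ 1.79979372e+02  2.16479003e-02 -1.81549597e+01] [ 3.58915727e+01  1.53030976e+01 -2.24354681e+01 -6.84161859e-03
 -5.22908429e+01  3.59576576e+01] 0.04799631354672461
```

View pics/v4.png

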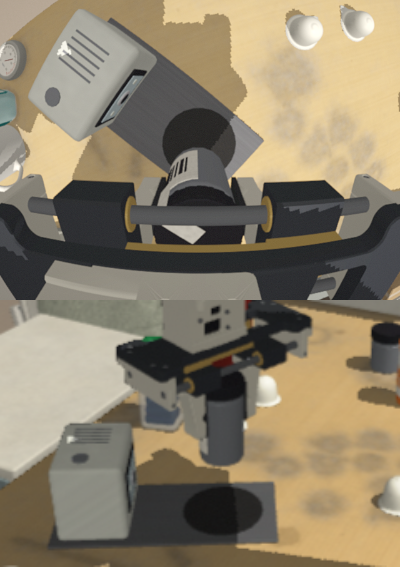

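The jar hangs over the pad with its strip and label towards the block. Now I lower it gently.

Emit:
{"name": "send_rows", "arguments": {"increments": [[[0.005, 0, -0.12, 0], [0.005, 0, -0.22, 0], [0.005, 0, -0.29, 0], [0.005, 0, -0.32, 0], [0.005, 0, -0.335, 0], [0.005, 0, -0.345, 0], [0.005, 0, -0.345, 0], [0.005, 0, -0.345, 0]]]}}

```text
clock: 12.2
tool_pos: [0.5393, 0.153, 0.049]
orientation: [-180.0, -0.0, -18.0]
force: [-0.5, -0.4, -0.6]
opening: 0.0483
gripper_force: 30.0
```

Emit:
{"name": "send_rows", "arguments": {"increments": [[[0, 0, -0.007, 0], [0, 0, -0.014, 0], [0, 0, -0.014, 0]]]}}

```text
clock: 12.58
tool_pos: [0.539, 0.1528, 0.0456]
orientation: [180.0, 0.0, -18.0]
force: [-0.4, -0.1, -0.9]
opening: 0.0488
gripper_force: 30.0
```

Emit:
{"name": "send_rows", "arguments": {"increments": [[[0, 0, -0.005, 0], [0, 0, -0.01, 0], [0, 0, -0.01, 0]]]}}

```text
clock: 12.95
tool_pos: [0.5391, 0.1529, 0.0437]
orientation: [180.0, 0.0, -18.0]
force: [0.5, 0.5, -0.7]
opening: 0.0481
gripper_force: 30.0
```

Emit:
{"name": "send_rows", "arguments": {"increments": [[[0, 0, -0.005, 0], [0, 0, -0.007, 0], [0, 0, -0.007, 0]]]}}

```text
clock: 13.32
tool_pos: [0.5396, 0.153, 0.0434]
orientation: [-180.0, -0.1, -17.9]
force: [-1.3, -0.9, 8.1]
opening: 0.0485
gripper_force: 29.9
```

Contact at 8 N. I'll ease up a touch, open, and retreat straight up.

Emit:
{"name": "send_rows", "arguments": {"increments": [[[0, 0, 0.003, 0], [0, 0, 0.003, 0]]]}}

```text
clock: 13.58
tool_pos: [0.5395, 0.1529, 0.0435]
orientation: [-180.0, -0.0, -18.0]
force: [-1.1, -0.6, 5.9]
opening: 0.0481
gripper_force: 30.0
```

Emit:
{"name": "send_rows", "arguments": {"increments": [[[0, 0, 0, 0], [0, 0, 0, 0], [0, 0, 0, 0], [0, 0, 0, 0], [0, 0, 0, 0], [0, 0, 0, 0]]], "jaw": 0.95}}

```text
clock: 14.32
tool_pos: [0.5391, 0.1529, 0.0429]
orientation: [180.0, 0.0, -18.0]
force: [-0.1, 0.0, -0.4]
opening: 0.0833
gripper_force: 0.0
```

Emit:
{"name": "send_rows", "arguments": {"increments": [[[0, 0, 0.1, 0], [0, 0, 0.25, 0], [0, 0, 0.5, 0], [0, 0, 0.75, 0], [0, 0, 1.0, 0], [0, 0, 1.0, 0], [0, 0, 1.0, 0]]]}}

```text
clock: 15.2
tool_pos: [0.5387, 0.1528, 0.2427]
orientation: [-180.0, 0.0, -18.0]
force: [-0.0, 0.4, -0.5]
opening: 0.0833
gripper_force: 0.0
```

```bash
python3 - <<'E'
from h import *
o=ctrl.get_obs();print(o['clock'],o['tool_pos'],o['opening'])
c,im=snap('wrist','w5.png'); c2,im2=snap('scene','s5.png')
a=im2[190:350,130:370]
cv2.imwrite('pics/v5.png',np.vstack([im[100:340,120:520],cv2.resize(a,(400,267))])[:,:,::-1])
for r in ctrl.trace('jar','wrist'): print(r['conf'],r['bbox'])
E
```

```text
15.2 [0.53873459 0.15281521 0.24274136] 0.08329000786054762
0.94 [579.0, 172.0, 639.7, 228.5]
0.8 [285.5, 182.8, 342.4, 251.9]
```

View pics/v5.png

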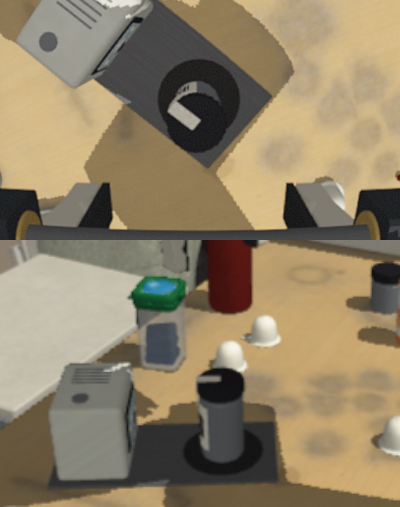

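The jar stands upright on the pad: the lid is at (318, 222) in the full wrist frame and the strip points towards the block. I'll measure the placing.

```bash
python3 - <<'E'
from lid import *
c=ctrl.calibration('wrist'); im=cv2.imread('pics/w5.png')[:,:,::-1].copy()
b=im.copy(); k=np.zeros(im.shape[:2],np.uint8); cv2.circle(k,(317,222),32,1,-1); b[k==0]=90
lid(c,b,317,222,34,.101)
q=lambda u,v: atz(c,u,v,.004,True)[:2]
d=q(215,188)-q(329,265); print('plate edge (crop 95,88 -> 209,165)',np.degrees(np.arctan2(d[1],d[0])))
E
```

```text
hull circ (0.5396, 0.1527) r 0.0267 strip mean [0.5488 0.1616] len [0.0105 0.0261] inner end [0.5378 0.1546] yaw axis 32.8 yaw from centre 44.2 from x 389
plate edge (crop 95,88 -> 209,165) 36.56521358219334
```

Jar axis (0.539, 0.153) matches the pad centre, and label yaw ≈ 33–36° matches the reader. Handing in.

```bash
python3 -c "
from plant import ctrl
print(ctrl.close_job())"
```

```text
the job is handed in; nothing more can be done
None
```

I stood the tall grey jar upright on the pad and handed the job in; `close_job()` gave no verdict. My last measurements put its axis within a few millimetres of the pad's centre and its label within about 5° of the reader's +x, and I never touched the short jar.

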